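# Find the concealed battery-door release on the packing scale

## Robot

A 7-joint arm with a two-finger parallel gripper is mounted at the origin on the work surface. World frame = base frame: x ahead of the robot, y to its left, z up, the work surface at z = 0. Lengths are in m, angles in rad, forces in N, time in s.
With the tool pointing down it reaches from about 0.35 to 0.9 m from the base axis. Payload 8.1 kg.
Tool frame: the origin (TCP) lies at the very end of the fingers, on their centre line; the grasp point (between the pads) lies 19 mm behind it; x points along the fingers, y is the direction in which the jaws open and shut, and the axes are right-handed (so a half turn about x gives the same grasp; the last joint's range is limited). The gripper opens to 85 mm and grips with 20 to 120 N. Pads are 22 mm wide; open, the fingers measure 114 mm over their backs; the gripper's body (76 mm by 85 mm) begins 54 mm behind the grasp point. The pads swing forward as they close: fully open they stand 13 mm farther back than shut.
Start: joints at [-1.349, 0.434, 0.025, 1.573, -0.012, 1.134, -0.075], TCP at [0.199, 0.592, 0.231] pointing down, gripper open.
Joint ranges: [-2.62, 2.62], [-0.44, 2.09], [-1.27, 1.32], [0.08, 2.57], [-1.32, 4.46], [0.12, 2], [-2.74, 2.74]. Speed limits (rad/s): [2.22, 2.22, 3.01, 3.01, 3.14, 3.14, 3.14].

## Interface

Orientations are given as a unit quaternion [x, y, z, w].
In Python, from rig import status, eyes, workorder gives the robot as it stands. The module is installed in compiled form; this text tells all that it offers.
- The arm moves only by the tool move_arm, never from a script. Its argument "rows" is text: rows parted by semicolons, each of 7 numbers parted by spaces: the turn, a rotation vector about the world's x, y, z in rad, then the shift along the world's x, y, z in mm, then the finger opening in mm, from 0 to 85.4. A call has 1 to 20 rows; each row is the pose to reach, as a shift and turn from the pose measured when the call began; what a row does not reach only later rows make up. A row lasts 1/10 s, in which the tool goes at most 50 mm and 8.59 degrees, less where a joint would pass 70% of its speed; a pose out of reach is approached as far as the arm can. A call with a gripper value outside its range is refused whole. The fingers move at their own pace and stop on an object; "newtons" is the grip in N (left out, the last holds). Time passes only in rows, so rows that repeat a pose let the fingers close. It gives the time, the measured TCP pose, the force and the opening at its end, in the units of the state.
- status.sense(): the state, without advancing time (a new reading comes with each control period).
- eyes.snapshot(name): name is "scene" or "top" or "wrist"; returns a dict with "image" (384x512x3 uint8, blue, green, red), "fov_y" (degrees; the focal length in pixels is half the picture's height over the tangent of half this angle, whatever the lens; pixels are square), "cx", "cy" (the principal point, pixels), "T" (4x4, takes a point from camera to world coordinates). Camera axes: x right, y down, z forward; pixel columns grow to the right and rows downward; lengths in m; the calibration is good to about 2 mm. A picture is of the moment at which its call begins. There is no depth.
- workorder.close_job(): hands the job in, once; it reports no verdict.
The state is a dict: "time": time; "qpos": joint angles; "joint_velocities": joint speeds; "tau": joint torques, N m; "tool_pos": TCP position; "tcp_rot": TCP orientation; "ft_force": force on the tool from outside, world axes, zero at the start; "moment": the same for the moment, N m; "gripper_width": opening from 0.0 (shut) to 1.0 (fully open).
Only numpy, scipy, OpenCV 4.12 (cv2) and the standard library are available. Lean on these libraries where they do the work, as an engineer would, in place of code of your own. Each camera call takes 0.05 s, during which the arm holds its last target. There are 200 camera calls.

## Task

The battery door of the packing scale is opened by a hidden release: one of the four identical square plates set into the front of the scale's top gives way when pressed, and the other three are fixed blanks. Feel across the plates with gentle presses of the closed fingertips until you find the one that gives, push it fully in so that the battery door pops ajar, and finish while still holding it in. Leave the door itself and the things standing around alone, and do not lift anything.

Things in the scene. Friction and masses are not known exactly. Their poses are not given: they have to be found in the camera images.
- scale: The packing scale: low light-grey housing fixed on the table, 300 mm deep (x), 340 mm wide (y), flat top 60 mm above the table, turned up to 20 degrees. Origin: centre of its underside, at table height; x points away from its front edge (roughly away from the robot), y left, z up. Four plates lie along the front of its top; behind them a weighing platform (left) and the battery door (right).
- plate_row (a point): Middle of the row of plates, at the level of their faces (58 mm above the table, 2 mm below the scale's top); axes as the scale's. Four identical dark grey plates, each 46 mm square in a 48 mm well, have their centres at y = -99, -33, +33, +99 mm from here (x = 0). Three are rigid blanks; the release is at any of the four places, drawn anew each time.
- catch (a joint): How far the release plate is pushed in, m: 0 = out (level with the blanks), 0.008 = fully in, at its stop. Sprung: it begins to give at about 2 N, reaches the stop with about 4.5 N, and comes back up when let go. The value does not tell which plate it is.
- hatch: The battery door: dark grey flap 121 x 136 x 6 mm, closed flush with the scale's top. Origin on its hinge, middle of the edge nearest the plates (67 mm behind their centres); x along the door away from the plates, z out of its face. As the release goes in its far edge rises, to 0.28 rad (33 mm) when fully in; it shuts when the release is let go. Not to be touched.
- platform (a point): Centre of the top of the steel weighing platform, 150 mm square, 76 mm above the table. A display head about 115 mm high stands behind it, 90 mm farther along the scale's x.
- cookie: A round brown cookie, 74 mm across, 20 mm thick, lying loose on the weighing platform; origin at the centre of its underside. Leave it alone.
- roll: A roll of paper labels standing on its end on the table to the right of the scale, 76 mm across, 50 mm high, with a 38 mm hole; origin at the centre of its underside. Leave it alone.
- jar: A white plastic jar with a metal lid standing on the table to the left of the scale, 70 mm across, 86 mm high; origin at the centre of its underside. Leave it alone.

How it is judged:
At the end, for the whole second after the job is handed in: The release plate is held in by the fingers at least 6 mm of its 8 mm travel (finger force over 1 N), so that the battery door stands ajar by more than 0.18 rad, through the last second (value of joint catch above 0.006 m and angle between hatch's own z axis and vertical above 0.18 rad and contact force between the fingers and anything else above 1 N); the arm keeps its last pose, push and grip.
It fails at once if the cookie is knocked, pushed or lifted (moved over 20 mm) (distance of cookie from where it was at the start of the episode above 0.02 m).
It fails at once if the label roll is knocked, pushed or lifted (moved over 20 mm) (distance of roll from where it was at the start of the episode above 0.02 m).
It fails at once if the jar is knocked, pushed or lifted (moved over 20 mm) (distance of jar from where it was at the start of the episode above 0.02 m).
It fails at once if the battery door itself is pushed or pried (over 2 N) (contact force between any of the fingers, the arm and hatch above 2 N).
It fails at once if a press is not gentle (fingers push on anything with over 50 N) (contact force between the fingers and anything else above 50 N).
It also fails if it takes over 48 s, if anything falls off the work surface, if the arm or the gripper's body presses on something with over 40 N, if the wrist force passes 120 N, or if a joint passes its speed limit or range.

## Working session

There is one attempt and no reset: what is moved stays moved. The work goes in short steps, Python scripts to look and compute and a tool call to move; the robot and the scene stay as the last step left them, time stands still between calls to the robot, and variables do not carry over. Pictures are saved under pics/ and viewed, on a budget of 10 in all, crops included, one or two more only if the job needs it, and the job is handed in when it is done.

Besides the shell and the picture viewer there is one more tool, called after ">>>" as a command line: name --argument value ..., lists and objects as JSON in quotes. move_arm: Moves the arm, as the interface text tells. Its arguments: {"type":"object","properties":{"rows":{"type":"string"},"newtons":{"type":"number"}},"required":["rows"]}

```bash
mkdir -p pics
cat > h.py <<'E'
import numpy as np,cv2
from rig import status,eyes,workorder
def ray(s,u,v,z):
    f=s["image"].shape[0]/2/np.tan(np.radians(s["fov_y"])/2)
    d=s["T"][:3,:3]@np.array([(u-s["cx"])/f,(v-s["cy"])/f,1]);o=s["T"][:3,3]
    return o+d*(z-o[2])/d[2]
E
python3 - <<'E'
from h import *
import pickle
st=status.sense();print(st)
S={n:eyes.snapshot(n) for n in("scene","top")}
pickle.dump(S,open("s0.pkl","wb"))
for n in S: cv2.imwrite(f"pics/{n}0.png",S[n]["image"]);print(n,S[n]["T"].round(3).tolist(),S[n]["fov_y"])
E
```

```text
{'time': 0.0, 'qpos': array([-1.34861093,  0.43524856,  0.0249879 ,  1.57410878, -0.0116023 ,
        1.13396357, -0.07506909]), 'joint_velocities': array([-1.15513419e-03, -1.63586755e-03,  8.18080071e-04,  2.36895080e-03,
       -2.29229180e-03,  8.52830524e-04, -9.59209449e-05]), 'tau': array([-1.98812686e-04, -6.70461559e+01,  1.02527115e+00, -3.16222751e+01,
        1.55374449e-02,  1.21218516e-02,  3.51840959e-05]), 'tool_pos': array([0.19934242, 0.59183004, 0.23050572]), 'tcp_rot': array([ 0.11378516,  0.69783857, -0.114902  ,  0.697762  ]), 'ft_force': array([ 0.62773292, -0.82701416,  0.19467443]), 'moment': array([ 0.02824053, -0.05037271, -0.03095169]), 'gripper_width': 1.0018414476635964}
scene [[-0.196, 0.758, -0.622, 1.179], [0.981, 0.157, -0.117, 0.144], [0.009, -0.633, -0.774, 0.779], [0.0, 0.0, 0.0, 1.0]] 56.68001359818919
top [[-0.005, -0.992, 0.127, 0.48], [-1.0, 0.003, -0.011, 0.027], [0.01, -0.127, -0.992, 1.22], [0.0, 0.0, 0.0, 1.0]] 48.66874768908042
```

View pics/top0.png

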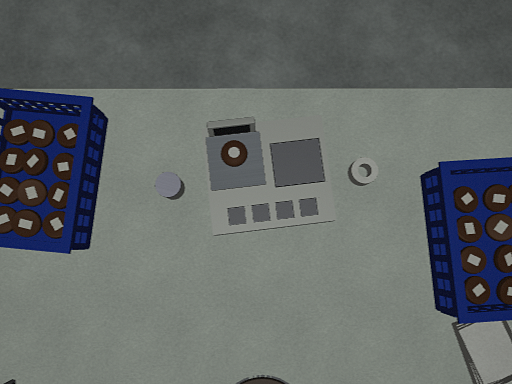

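View pics/scene0.png

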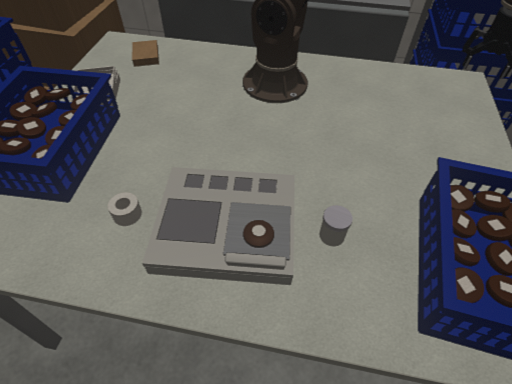

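The top view shows the scale with its plates at about (237,215), (261,212), (285,209) and (309,207). The jar is at (168,185), the roll at (363,171) and the cookie at (234,152). The scene view agrees, with plates at about (194,181) to (268,186).

Run:
```python
from h import *
import pickle
S=pickle.load(open("s0.pkl","rb"))
for n,pts in(("top",[(237,215),(261,212),(285,209),(309,207)]),("scene",[(268,186),(243,184),(218,182),(194,181)])):
    s=S[n];g=cv2.cvtColor(s["image"],cv2.COLOR_BGR2GRAY);P=[]
    for u,v in pts:
        w=g[v-13:v+14,u-13:u+14]
        t,m=cv2.threshold(w,0,255,cv2.THRESH_BINARY_INV+cv2.THRESH_OTSU)
        k,l,st,c=cv2.connectedComponentsWithStats(m);i=l[13,13]
        p=ray(s,c[i][0]+u-13,c[i][1]+v-13,.058);P.append(p);print(n,t,st[i],p.round(4))
    P=np.array(P);c=P.mean(0);d=P[0]-P[3];print("centre",c,"span",np.linalg.norm(d),"yaw deg",np.degrees(np.arctan2(-d[0],d[1])))
```

```text
top 108.0 [  3   4  19  20 306] [0.5625 0.0687 0.058 ]
top 112.0 [  3   4  20  20 305] [0.5704 0.002  0.058 ]
top 111.0 [  3   4  20  20 308] [ 0.578  -0.0637  0.058 ]
top 110.0 [  2   3  21  20 314] [ 0.5858 -0.129   0.058 ]
centre [ 0.57419766 -0.03049567  0.058     ] span 0.199052759928795 yaw deg 6.709118638493719
scene 107.0 [  3   5  19  15 242] [0.5613 0.0657 0.058 ]
scene 107.0 [  3   6  20  15 248] [ 0.5692 -0.0007  0.058 ]
scene 106.0 [  3   6  20  15 244] [ 0.5769 -0.0661  0.058 ]
scene 106.0 [  3   6  21  14 241] [ 0.5845 -0.1314  0.058 ]
centre [ 0.5729712  -0.03312292  0.058     ] span 0.19848766511315147 yaw deg 6.704132923977407
```

>>> move_arm --rows "0 0 0.03 20 -30 0 0;0 0 0.06 45 -65 0 0;0 0 0.09 70 -100 0 0;0 0 0.12 95 -138 0 0;0 0 0.15 120 -174 0 0;0 0 0.18 145 -210 0 0;0 0 0.21 170 -246 0 0;0 0 0.24 195 -282 0 0;0 0 0.27 220 -318 -10 0;0 0 0.30 245 -354 -20 0;0 0 0.33 270 -390 -30 0;0 0 0.36 295 -426 -45 0;0 0 0.39 315 -456 -60 0;0 0 0.42 335 -484 -75 0;0 0 0.44 350 -506 -90 0;0 0 0.44 358 -518 -100 0;0 0 0.44 363 -525 -105 0;0 0 0.44 363 -525 -110 0;0 0 0.44 363 -525 -110 0;0 0 0.44 363 -525 -110 0" --newtons 40

```text
time: 2.1
tool_pos: [0.562, 0.0685, 0.121]
tcp_rot: [-0.042, 0.706, 0.041, 0.706]
ft_force: [-0.6, 0.4, 0.4]
gripper_width: 0.002
```

>>> move_arm --rows "0 0 0 0 -1 -10 0;0 0 0 0 -1 -22 0;0 0 0 0 -1 -34 0;0 0 0 0 -1 -44 0;0 0 0 0 -1 -48 0;0 0 0 0 -1 -50 0;0 0 0 0 -1 -50 0"

```text
time: 2.8
tool_pos: [0.5619, 0.0674, 0.0708]
tcp_rot: [-0.042, 0.706, 0.041, 0.706]
ft_force: [-0.1, 0.4, -0.5]
gripper_width: 0.001
```

Run:
```python
from h import *
s=status.sense();print(s["tool_pos"],s["ft_force"])
a=eyes.snapshot("scene")["image"][120:300,100:370];b=eyes.snapshot("wrist")["image"]
a=cv2.resize(a,None,fx=1.5,fy=1.5);b=cv2.resize(b,(395,296))
h=max(a.shape[0],b.shape[0]);p=lambda i:cv2.copyMakeBorder(i,0,h-i.shape[0],0,0,0)
cv2.imwrite("pics/c1.png",np.hstack([p(a),p(b)]))
```

```text
[0.5619466  0.06740664 0.07077428] [-0.12875886  0.37235978 -0.53734242]
```

View pics/c1.png

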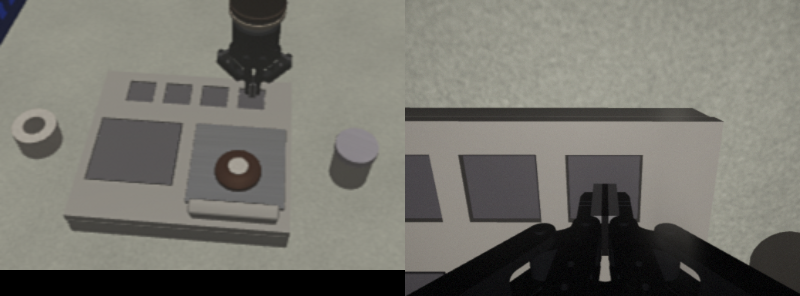

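The closed fingertips are centred over the leftmost plate, at about (250,95) in the left half and (605,190) in the wrist half. I'll press gently.

>>> move_arm --rows "0 0 0 0 0 -5 0;0 0 0 0 0 -9 0;0 0 0 0 0 -11 0;0 0 0 0 0 -12 0;0 0 0 0 0 -13 0;0 0 0 0 0 -14 0;0 0 0 0 0 -14 0;0 0 0 0 0 -14 0"

```text
time: 3.7
tool_pos: [0.5623, 0.0675, 0.0581]
tcp_rot: [-0.041, 0.705, 0.041, 0.706]
ft_force: [-3.1, -0.1, 10.2]
gripper_width: -0.0
```

Ten newtons and no travel, so the leftmost plate is a blank. Next plate.

>>> move_arm --rows "0 0 0 0 0 8 0;0 0 0 0 0 14 0;0 0 0 2 -18 14 0;0 0 0 4 -36 14 0;0 0 0 6 -54 14 0;0 0 0 7.5 -66 14 0;0 0 0 7.5 -66 14 0;0 0 0 7.5 -66 8 0;0 0 0 7.5 -66 3 0;0 0 0 7.5 -66 1 0;0 0 0 7.5 -66 0 0;0 0 0 7.5 -66 -1 0;0 0 0 7.5 -66 -1.5 0;0 0 0 7.5 -66 -1.5 0;0 0 0 7.5 -66 -1.5 0"

```text
time: 5.2
tool_pos: [0.5692, 0.0027, 0.0581]
tcp_rot: [-0.041, 0.706, 0.042, 0.706]
ft_force: [-8.6, 0.6, 22.2]
gripper_width: -0.001
```

This one is also rigid (22 N at z = 0.0581). Next plate, more gently.

>>> move_arm --rows "0 0 0 0 0 8 0;0 0 0 0 0 14 0;0 0 0 2 -18 14 0;0 0 0 4 -36 14 0;0 0 0 6 -54 14 0;0 0 0 8 -67 14 0;0 0 0 8 -67 14 0;0 0 0 8 -67 8 0;0 0 0 8 -67 4 0;0 0 0 8 -67 2 0;0 0 0 8 -67 1 0;0 0 0 8 -67 0 0;0 0 0 8 -67 -1 0;0 0 0 8 -67 -1 0;0 0 0 8 -67 -1 0"

```text
time: 6.7
tool_pos: [0.5772, -0.0638, 0.0581]
tcp_rot: [-0.041, 0.706, 0.042, 0.706]
ft_force: [-4.2, 1.8, 12.4]
gripper_width: -0.001
```

Also rigid (12 N at z = 0.0581). On to the last plate.

>>> move_arm --rows "0 0 0 0 0 8 0;0 0 0 0 0 14 0;0 0 0 2 -18 14 0;0 0 0 4 -36 14 0;0 0 0 6 -54 14 0;0 0 0 8 -66 14 0;0 0 0 8 -66 14 0;0 0 0 8 -66 8 0;0 0 0 8 -66 4 0;0 0 0 8 -66 2 0;0 0 0 8 -66 1 0;0 0 0 8 -66 0 0;0 0 0 8 -66 -1 0;0 0 0 8 -66 -2 0;0 0 0 8 -66 -2 0"

```text
time: 8.2
tool_pos: [0.5852, -0.1294, 0.0562]
tcp_rot: [-0.041, 0.705, 0.043, 0.706]
ft_force: [-0.8, 0.5, 2.4]
gripper_width: -0.002
```

This plate gives: it is 2 mm in at 2.4 N. I'll push it in to the stop, where z should be about 0.050.

>>> move_arm --rows "0 0 0 0 0 -2 0;0 0 0 0 0 -4 0;0 0 0 0 0 -5 0;0 0 0 0 0 -6 0;0 0 0 0 0 -7 0;0 0 0 0 0 -7 0;0 0 0 0 0 -7 0;0 0 0 0 0 -7 0"

```text
time: 9.0
tool_pos: [0.5854, -0.1295, 0.05]
tcp_rot: [-0.041, 0.705, 0.042, 0.706]
ft_force: [-3.7, 2.8, 13.3]
gripper_width: 0.001
```

Run:
```python
from h import *
a=eyes.snapshot("scene")["image"][120:300,100:370]
cv2.imwrite("pics/c2.png",cv2.resize(a,None,fx=2.5,fy=2.5))
s=status.sense();print(s["tool_pos"],s["ft_force"])
```

```text
[ 0.58543717 -0.12950981  0.05002186] [-4.41415827  2.49139773 12.7967014 ]
```

View pics/c2.png

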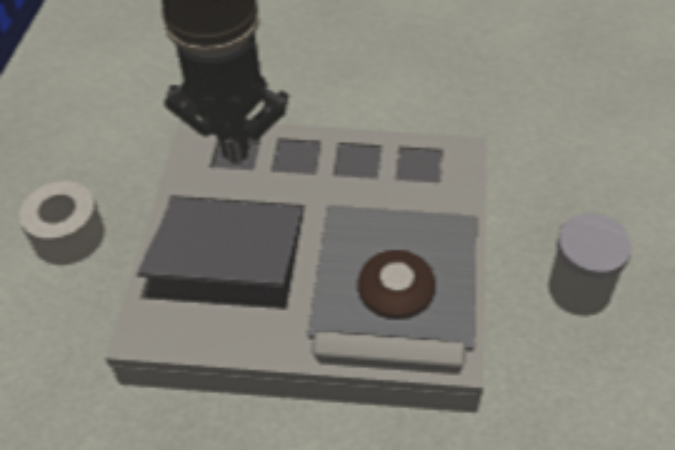

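The door stands ajar (raised edge at about (215,280)). The fingertips hold the rightmost plate at about (235,155), at the stop with about 13 N. The cookie, jar and roll look undisturbed.

```bash
python3 -c "
from rig import workorder;print(workorder.close_job())"
```

```text
the job is handed in; nothing more can be done
None
```

The release is the rightmost plate (y = -99 mm), and I handed the job in at about 9 s with the closed fingertips still holding it in.

- **Search:** I pressed the plates from left to right. The first three were rigid at z = 0.058 m, reading 10, 22 and 12 N at the wrist. The second press was firmer than I intended, but well under the 50 N limit. The fourth gave way 2 mm at 2.4 N.
- **Last checks:** The fingertips were at z = 0.050 m, which is the full 8 mm of travel, with about 13 N of upward push. The last picture showed the battery door ajar, and the cookie, roll and jar looking undisturbed. I judged the door angle only by eye. No check failed or disagreed.

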